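Load the clasp jig and hold its spring jaw open at the mark

TASK

Sort the two brass clasp housings by the tag on top: the one with the round disc tag passed inspection and goes down into the fenced nest of the steel soldering jig, the one with the long bar tag is a reject and goes flat on the floor of the low wooden tray; both stay tag up. Then take the jig's wooden knob, pull the spring-return jaw back until its pointer stands level with the index clip on the jig's edge, and keep holding it there: the program finishes while the gripper still holds the knob at the mark. Leave the jar, the charcoal block and the brush where they are.

Things in the scene. Friction and masses are not known exactly. Their poses are not given: they have to be found in the camera images.
- clasp_disc: loose brass clasp housing that PASSED: a block 54 x 36 mm and 22 mm high (x along the 54 mm), about 150 g, a small hinge barrel on each end making it 60 mm long, and on top a round aluminium disc tag, 30 mm across and 4 mm thick. Origin: centre of the underside, z up. Grip it across its 36 mm width; either way round fits. Starts on the bench
- clasp_bar: loose brass clasp housing that is REJECTED: same block, but its tag is a narrow aluminium bar 50 x 8 mm, 4 mm thick, along its x. Origin: centre of the underside. Starts on the bench
- jig: fixed soldering jig: dark steel base plate 260 (x) x 120 (y) x 10 mm, origin at the centre of its underside on the bench. Its x runs from the knob end (-x, towards the robot, turned by up to 17 degrees) to the nest end (+x). A spring barrel up to 43 mm high stands at x -50 to -15 mm and the moving jaw plate (50 mm wide, top at 48 mm) at x = +36 mm at rest
- nest (a point): centre of the floor of the jig's nest, 90 mm along the jig's x, 10 mm above the bench: a pocket 68 (jig x) x 44 (jig y) mm inside a 5 mm thick, 7 mm high steel fence, open above; a housing lies in it with its long side along the jig's x, 4 mm free on each side. Axes as the jig's
- tray: fixed low wooden tray for rejects, 112 (x) x 96 (y) mm outside, floor 10 mm above the bench, inner floor 96 x 80 mm, rim 7 mm above the floor and 8 mm thick. Origin: centre of its underside, x along the 112 mm. One of tray and jig stands on the left of the bench, the other on the right
- jaw_travel (a joint): travel of the spring jaw in m: 0 at rest (nest end), growing as it is pulled towards the jig's -x, end stop 0.045. A spring returns it: 3 N at rest plus 0.15 N per mm (about 9 N at 40 mm); it does not stay by itself
- jaw: the sliding jaw with its rod and knob; the origin is under the knob. Upright wooden knob: a cylinder 22 mm in diameter from 10 to 50 mm above this origin; the origin is on the knob's axis, 26 mm above the bench (so the wood spans 36 to 76 mm above the bench). It moves with the jaw; at rest it is 68 mm from the jig's centre on -x
- pointer (a point): tip of the jaw's pointer, a steel finger 4 mm wide that sticks out from the jaw plate to the jig's +y edge; moves with the jaw, 20 mm above the bench
- mark (a point): the mark: middle of the inner edge of the aluminium index clip, a block 10 mm wide (along the jig's x), 16 mm long, 10 mm high, fixed on the jig's +y edge; 20 to 38 mm towards the jig's -x from the pointer at rest. The distance along the jig's x from pointer to mark is the travel needed. Axes as the jig's; 20 mm above the bench
- jar: loose flux jar, 56 mm across, 70 mm high, beyond the work; bystander, origin under its centre
- block: loose black charcoal block 110 x 70 x 30 mm at the right; bystander, origin under its centre
- brush: loose brush lying at the left; bystander, origin under its middle
There are look-alikes about, which are no part of the job. There is more than one size of the tray; the one meant has the size given above. Leave any purple look-alike of the clasp_disc alone.

How it is judged (in metres and radians):
On the way, in this order (a step that is already met when the one before it is completed fails the run):
1. disc-tag housing seated in the jig's nest and bar-tag housing flat in the tray, both let go (x of clasp_disc in the frame of nest between -0.009 and 0.009 m and y of clasp_disc in the frame of nest between -0.009 and 0.009 m and z of clasp_disc in the frame of nest between -0.003 and 0.003 m and angle between each of clasp_disc, clasp_bar's own z axis and vertical below 0.12 rad and angle between the x axis of clasp_disc and the x axis of nest, either way round below 0.35 rad and x of clasp_bar in the frame of tray between -0.04 and 0.04 m and y of clasp_bar in the frame of tray between -0.034 and 0.034 m and z of clasp_bar in the frame of tray between 0.007 and 0.013 m and contact force between the fingers and clasp_disc below 0.1 N and contact force between the fingers and clasp_bar below 0.1 N and linear speed of each of clasp_disc, clasp_bar below 0.02 m/s), for 0.2 s.
2. after that, the jaw is pulled to the mark by its knob (horizontal distance between the grasp point and jaw below 0.04 m and x of pointer in the frame of mark between -0.005 and 0.005 m and contact force between the fingers and jaw above 1.5 N and velocity of joint jaw_travel between -0.01 and 0.01 m/s), for 0.3 s.
At the end, for the whole second after the job is handed in: Disc-tag housing on the nest floor (3 mm), within 9 mm of its centre, long side along the jig; bar-tag housing flat on the tray floor; both tag up, at rest, untouched. Fingers hold the knob (over 1.5 N, TCP within 40 mm); the pointer is still, within 5 mm of the mark (the clip's width) (all of step 1 and all of step 2); the arm keeps its last pose, push and grip.
It fails at once if the flux jar is moved more than 30 mm (distance of jar from where it was at the start of the episode above 0.03 m).
It fails at once if the charcoal block is moved more than 30 mm (distance of block from where it was at the start of the episode above 0.03 m).
It fails at once if the brush is moved more than 30 mm (distance of brush from where it was at the start of the episode above 0.03 m).
It also fails if it takes over 54 s, if anything falls off the work surface, if the arm or the gripper's body presses on something with over 40 N, if the wrist force passes 120 N, or if a joint passes its speed limit or range.

ROBOT

A 6-joint arm with a two-finger parallel gripper is mounted at the origin on the work surface. World frame = base frame: x ahead of the robot, y to its left, z up, the work surface at z = 0. Lengths are in m, angles in degrees, forces in N, time in s.
With the tool pointing down it reaches from about 0.35 to 0.875 m from the base axis. Payload 4.2 kg.
Tool frame: the origin (TCP) lies between the finger pads, 19 mm behind the fingertips; this is the grasp point; z points along the fingers, y is the line along which they close (so a half turn about z gives the same grasp; the last joint's range is limited). The gripper opens to 87 mm and grips with 3 to 60 N. Pads are 19 mm wide; open, the fingers measure 117 mm over their backs; the gripper's body (75 mm by 190 mm) begins 51 mm behind the grasp point.
Start: joints at [91.249, 22.042, 0.453, 0, -68.411, -14.817], TCP at [0.147, 0.608, 0.241] pointing down, gripper open.
Joint ranges: [-179.83, 179.83], [-69.29, 118.12], [-61.27, 80.66], [-181.25, 117.63], [-171.15, -9.14], [-177.46, 177.46]. Speed limits (degrees/s): [159.86, 159.86, 180, 180, 180, 180].

INTERFACE

Orientations are given as [roll, pitch, yaw] about the fixed x, y, z axes, in that order (R = Rz(yaw) Ry(pitch) Rx(roll)).
In Python, from workcell import env gives the robot as it stands. The module is installed in compiled form; this text tells all that it offers. Calls block until the motion is done:
- env.goto(position, orientation): joint-space move of the TCP to a pose.
- env.move_straight(position, rotation=None, rate=0.15, force_limit=None): straight line of the TCP; rotation=None keeps the orientation; rate is the mean speed in m/s. With force_limit (N) it stops when the force on the tool has changed by that much, and returns True; else False.
- env.set_joints(angles): joint-space move.
- env.gripper_to(opening, grasp_force=None): opening from 0.0 (shut) to 1.0 (fully open); grasp_force is the grip in N (None keeps the last); returns when the fingers have stopped.
- env.dwell(seconds).
- env.inverse_kinematics(position, orientation): joint angles nearest the present ones, or None.
- env.read_state(): the state.
- env.grab_frame(name): name is "side" or "top" or "wrist"; returns a dict with "image" (384x512x3 uint8, blue, green, red), "fx", "fy", "cx", "cy" (pixels), "position" and "orientation" of the camera in the world. Camera axes: x right, y up, looking along -z (the intrinsics and any distortion apply to the point x, -y, -z); pixel columns grow to the right and rows downward; lengths in m; the calibration is good to about 2 mm. A picture is of the moment at which its call begins. There is no depth.
A pose or a line that the arm cannot do raises env.Unreachable and nothing moves.
- env.close_job(): hands the job in; it is judged then, once.
Trained networks look in a picture, given as the dict that the camera call returned (one of the last four; its "shot" number tells which), for a name from the list of things; names that differ only in an ending like _2 or _b are one class to them, and where a whole thing is asked for, a point or a joint stands for the part that bears it (a point fixed in the world has none). Each returns a list of dicts, best first, with "score" (0 to 1); they miss things now and then, are a little off and sometimes report something else, mostly with a low value. They report only what shows in the picture. A call takes as long as a camera call. They do not tell look-alikes from the thing itself.
- env.search_frame(picture, thing): "xyz" ([x, y, z] in m, in world coordinates, good to about 4 mm: the middle of the surface that is visible of it).
- env.trace(picture, thing): "mask" (384x512 bool, what is visible of it).
The state is a dict: "clock": time; "joint_positions": joint angles; "qvel": joint speeds; "joint_torque": joint torques, N m; "position": TCP position; "tool_rot": TCP orientation; "force": force on the tool from outside, world axes, zero at the start; "wrist_torque": the same for the moment, N m; "opening": opening from 0.0 (shut) to 1.0 (fully open); "finger_force": force on a finger pad.
Only numpy, scipy, OpenCV 4.12 (cv2) and the standard library are available. Lean on these libraries where they do the work, as an engineer would, in place of code of your own. Each camera call takes 0.05 s, during which the arm holds its last target. There are 200 camera calls.

## Working session

There is one attempt and no reset: what is moved stays moved. The work goes in short steps, each a Python script; the robot and the scene stay as the last script left them, time stands still between calls to the robot, and variables do not carry over. Pictures are saved under pics/ and viewed, at most 10 in all, crops included, and the job is handed in when it is done.

```bash
mkdir -p pics; cat > h.py <<'E'
from workcell import env
import numpy as np, cv2
from scipy.spatial.transform import Rotation as R
def rot(o): return R.from_euler('xyz',o,degrees=True).as_matrix()
def ray(f,u,v,z):
    d=rot(f["orientation"])@np.array([(u-f["cx"])/f["fx"],-(v-f["cy"])/f["fy"],-1.])
    p=np.array(f["position"]); return p+d*(z-p[2])/d[2]
def proj(f,P):
    q=rot(f["orientation"]).T@(np.array(P)-np.array(f["position"]))
    return f["cx"]+f["fx"]*q[0]/-q[2], f["cy"]-f["fy"]*q[1]/-q[2]
def save(f,n): cv2.imwrite("pics/"+n,f["image"])
E
python3 - <<'E'
from h import *
t=env.grab_frame("top");s=env.grab_frame("side")
save(t,"top0.png");save(s,"side0.png")
for f in(t,s):
    print({k:v for k,v in f.items() if k!="image"})
    for n in["clasp_disc","clasp_bar","jig","tray","jaw","pointer","mark","jar","block","brush"]:
        print(n,[(np.round(d["xyz"],3).tolist(),round(d["score"],2)) for d in env.search_frame(f,n)])
print(env.read_state())
E
```

```text
{'fx': 374.9642996500417, 'fy': 374.9642996500417, 'cx': 258.99408634503425, 'cy': 192.30591959699447, 'position': array([0.4947879 , 0.00448384, 1.05030301]), 'orientation': array([  6.37309182,  -1.02975092, -90.50306134]), 'shot': 1}
clasp_disc [([0.502, -0.093, 0.023], 0.76), ([0.46, 0.001, 0.024], 0.5)]
clasp_bar []
jig [([0.52, 0.186, 0.014], 0.7)]
tray [([0.523, -0.245, 0.011], 0.74), ([0.377, -0.245, 0.007], 0.73), ([0.714, -0.28, 0.016], 0.73), ([0.52, 0.186, 0.011], 0.38)]
jaw [([0.541, 0.189, 0.044], 0.67)]
pointer [([0.54, 0.191, 0.048], 0.6)]
mark []
jar [([0.799, -0.022, 0.069], 0.58)]
block [([0.496, -0.436, 0.031], 0.8)]
brush [([0.533, 0.421, 0.018], 0.88), ([0.538, 0.189, 0.047], 0.5)]
{'fx': 458.6458747122907, 'fy': 458.6458747122907, 'cx': 251.6472039448597, 'cy': 189.18073869149686, 'position': array([0.0670442 , 0.71682849, 0.93069309]), 'orientation': array([  46.17883227,   -0.94738658, -143.45377984]), 'shot': 2}
clasp_disc [([0.456, 0.008, 0.022], 0.82), ([0.498, -0.088, 0.022], 0.78)]
clasp_bar [([0.611, 0.026, 0.021], 0.66)]
jig []
tray [([0.373, -0.242, 0
[... 353 characters left out ...]
3], 0.51)]
{'clock': 1.1, 'joint_positions': array([ 9.12475748e+01,  2.20387654e+01,  4.53049837e-01,  6.92254409e-04,
       -6.84114145e+01, -1.48173990e+01]), 'qvel': array([ 0.03064248,  0.07917981, -0.00285164, -0.03108359, -0.0882009 ,
        0.18656411]), 'joint_torque': array([-2.21037703e-04, -3.90481746e+01,  1.87622201e+01,  4.22462851e+00,
        1.54141645e-02, -2.07251014e-05]), 'position': array([0.1466103 , 0.60753923, 0.2412855 ]), 'tool_rot': array([-1.79997061e+02,  1.11650615e-04, -1.35695694e+01]), 'force': array([-0.50834537, -0.45352877,  0.1893189 ]), 'wrist_torque': array([-0.05313505,  0.02295219, -0.00113785]), 'finger_force': 0.0, 'opening': 0.9986821112511378}
```

View pics/top0.png

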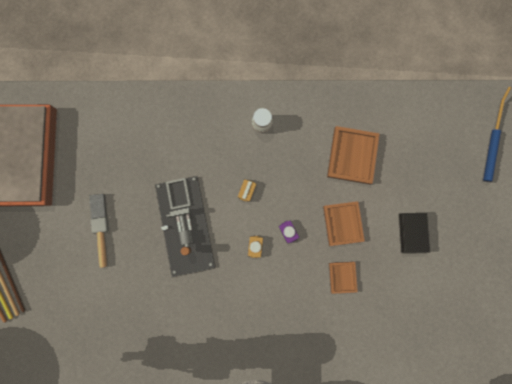

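View pics/side0.png

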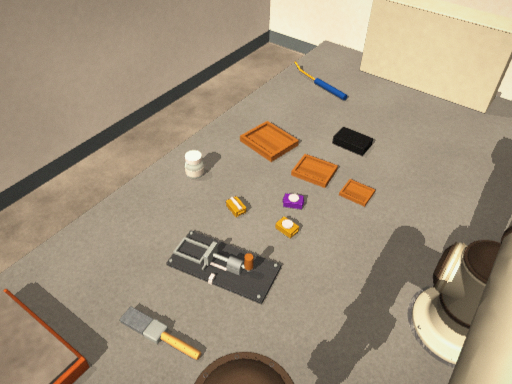

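The top view shows the disc housing at px (255,247), the purple look-alike at (289,232), the bar housing at (247,190) and the jig at about (185,226). There are three trays, and the middle one at (344,224) looks about 110 x 95 mm. Next I'll take wrist views.

```bash
python3 - <<'E'
from h import *
import pickle
fs={}
for n,p in [("jig",[0.47,0.19,0.34]),("parts",[0.49,0.01,0.34]),("tray",[0.49,-0.24,0.34])]:
    env.goto(p,[180,0,0]); f=env.grab_frame("wrist"); fs[n]=f; save(f,"w_%s.png"%n)
    print(n,f["position"],f["orientation"],f["fx"],f["cx"],f["cy"],env.read_state()["clock"])
    for t in {"jig":["jig","pointer","mark","jaw","nest"],"parts":["clasp_disc","clasp_bar"],"tray":["tray"]}[n]:
        m=env.trace(f,t)
        for d in m:
            k=d["mask"].astype(np.uint8); c=max(cv2.findContours(k,0,2)[0],key=cv2.contourArea)
            print(t,round(d["score"],2),cv2.minAreaRect(c))
        f[t]=m
pickle.dump(fs,open("fs.pkl","wb"))
a=[cv2.resize(fs[k]["image"],(400,300)) for k in("jig","parts","tray")]
cv2.imwrite("pics/c1.png",np.vstack([np.hstack(a[:2]),np.hstack([a[2],a[2]*0])]))
E
```

```text
jig [0.53934933 0.18996667 0.4828614 ] [-1.46687178e+01 -2.53721682e-02 -8.99116006e+01] 279.7505137923082 257.85458854315726 190.93022488561925 3.0917
jig 0.78 ((256.4186706542969, 121.88026428222656), (164.39170837402344, 77.86507415771484), 78.43986511230469)
pointer 0.71 ((254.6136932373047, 111.06987762451172), (41.821571350097656, 34.650665283203125), 42.87890625)
jaw 0.72 ((255.43919372558594, 111.65565490722656), (40.36270523071289, 34.3211555480957), 43.9583740234375)
nest 0.68 ((255.7692108154297, 121.34615325927734), (162.18801879882812, 76.681396484375), 78.69007110595703)
parts [0.55946761 0.00927189 0.48323286] [-1.46288502e+01  2.46311733e-03 -8.99933491e+01] 279.7505137923082 257.85458854315726 190.93022488561925 4.1417
clasp_disc 0.92 ((265.59234619140625, 175.2615509033203), (20.589767456054688, 33.3653450012207), 7.125016689300537)
clasp_disc 0.74 ((320.33160400390625, 151.62576293945312), (35.701725006103516, 24.16592025756836), 65.77225494384766)
clasp_bar 0.8 ((251.75001525878906, 78.25), (24.349536895751953, 40.47715377807617), 18.43494987487793)
tray [ 0.55971199 -0.23979889  0.48315107] [-1.46391418e+01  5.95321673e-04 -8.99029743e+01] 279.7505137923082 257.85458854315726 190.93022488561925 5.275
tray 0.61 ((263.0226135253906, 137.86277770996094), (69.88250732421875, 60.44511795043945), 83.41805267333984)
tray 0.6 ((283.5899963378906, 28.870004653930664), (85.98418426513672, 70.28641510009766), 8.130102157592773)
tray 0.56 ((259.5, 218.0), (40.0, 41.0), 90.0)
```

View pics/c1.png

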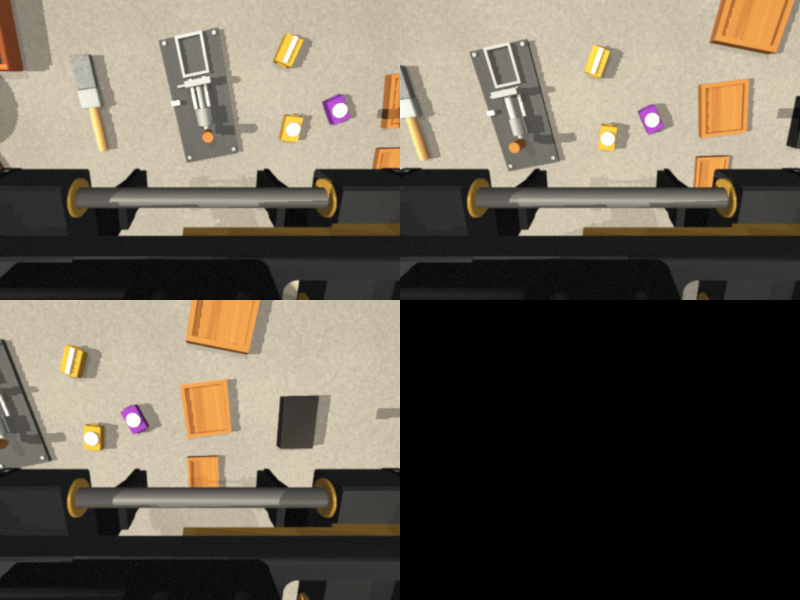

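View pics/w_jig.png

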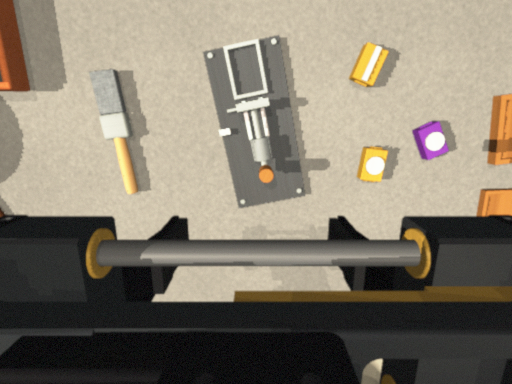

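The wrist view of the jig shows the plate corners at about (210,54), (275,41), (299,192) and (242,203). The nest fence is at about (245,68), the clip at (225,132), the pointer tip at (229,110) and the knob at (265,175). The robot's path to the knob is clear. Now I'll fit the poses.

```bash
python3 - <<'E'
from h import *
import pickle
fs=pickle.load(open("fs.pkl","rb"))
def wrect(f,mask,z):
    k=mask.astype(np.uint8); c=max(cv2.findContours(k,0,2)[0],key=cv2.contourArea)[:,0]
    w=np.array([ray(f,u,v,z)[:2] for u,v in c],np.float32)*1000
    (x,y),(a,b),t=cv2.minAreaRect(w)
    if a<b: a,b,t=b,a,t-90
    M=cv2.moments(k,True); return np.round([x,y,a,b,t%180],1), np.round(ray(f,M['m10']/M['m00'],M['m01']/M['m00'],z)*1000,1)
f=fs["jig"]; print("jig",wrect(f,f["jig"][0]["mask"],.01))
g=cv2.cvtColor(f["image"],cv2.COLOR_BGR2HSV)
wh=(g[...,2]>150)&(g[...,1]<60)
# fence: connected light component in a window over the jig
w=np.zeros_like(wh); w[36:102,218:272]=1
for lo in(130,150,180):
    k=((g[...,2]>lo)&w).astype(np.uint8)&cv2.erode(f["jig"][0]["mask"].astype(np.uint8),np.ones((5,5)))
    print("fence",lo,wrect(f,k,.017))
for n in("jig","parts","tray"):
    f=fs[n]; g=cv2.cvtColor(f["image"],cv2.COLOR_BGR2HSV); h,s,v=cv2.split(g)
    for name,P in [("disc",[.459,.003,.026]),("bar",[.612,.025,.026])]:
        u,vv=map(int,proj(f,P)); 
        if not(20<u<490): continue
        win=np.zeros(h.shape,bool); win[max(0,vv-26):vv+27,u-26:u+27]=1
        br=(h>12)&(h<32)&(s>120)&win
        tag=cv2.morphologyEx(((s<70)&(v>215)&win).astype(np.uint8),cv2.MORPH_OPEN,np.ones((2,2)))
        both=cv2.morphologyEx((br|(tag>0)).astype(np.uint8),cv2.MORPH_OPEN,np.ones((3,3)))
        print(n,name,"tag",wrect(f,tag,.026),"all",wrect(f,both,.018))
f=fs["tray"]; print("trays",[wrect(f,d["mask"],.015) for d in f["tray"]])
f=fs["parts"]; h,s,v=cv2.split(cv2.cvtColor(f["image"],cv2.COLOR_BGR2HSV))
f=fs["tray"]
big=lambda n,r:cv2.resize(fs[n]["image"][r[0]:r[1],r[2]:r[3]],None,fx=4,fy=4,interpolation=cv2.INTER_CUBIC)
cv2.imwrite("pics/c2.png",np.hstack([big("jig",(30,170,190,290)),big("jig",(30,170,345,445))]))
E
```

```text
jig (array([523.5, 191.2, 263.9, 122.5,  11.4]), array([535.7, 193.4,  10. ]))
fence 130 (array([609.8, 209. ,  77.5,  57. ,  11.2]), array([604.4, 206. ,  17. ]))
fence 150 (array([610.1, 209. ,  77.1,  55.7,  11.5]), array([604.6, 206.5,  17. ]))
fence 180 (array([610.4, 208.9,  76.6,  54.8,  11.5]), array([604.9, 206.2,  17. ]))
jig disc tag (array([461.6,  -5.2,  30.2,  28.4,  90.1]), array([461.8,  -2.1,  26. ])) all (array([464.7,  -2.3,  58.7,  44.3, 173.2]), array([464.7,  -1.9,  18. ]))
jig bar tag (array([617.7,  17.1,  50.6,   9.3, 159. ]), array([614.8,  19.4,  26. ])) all (array([618. ,  20.3,  58.8,  39.9, 158.5]), array([618.5,  20.1,  18. ]))
parts disc tag (array([461.5,  -5.2,  29. ,  28.5,   0. ]), array([461.9,   2.7,  26. ])) all (array([464.8,  -3.6,  58.6,  36.4, 173.9]), array([464.8,  -1.1,  18. ]))
parts bar tag (array([617.5,  17.1,  50.7,   9.1, 158.7]), array([602.2,  31.6,  26. ])) all (array([618.2,  18.9,  58.4,  36.4, 158.8]), array([613.5,  22.7,  18. ]))
tray disc tag (array([461.7,  -5.3,  28.1,  28. , 131.9]), array([462.7,  -2.2,  26. ])) all (array([464.7,  -5.7,  58.4,  41.7, 173.6]), array([464.7,  -6.4,  18. ]))
tray bar tag (array([617.4,  17.2,  50.7,   8.6, 159. ]), array([607.1,  20.8,  26. ])) all (array([616. ,   9.7,  58.5,  32.8, 158.8]), array([616.4,  15.5,  18. ]))
trays [(array([ 526. , -248.2,  113.5,   97.6,    6.9]), array([ 528.1, -248.7,   15. ])), (array([ 690.5, -277.5,  126.6,   95.7,   80.2]), array([ 687.1, -279.3,   15. ])), (array([ 3.871e+02, -2.435e+02,  7.530e+01,  7.310e+01,  1.000e-01]), array([ 387.1, -242.5,   15. ]))]
```

View pics/c2.png

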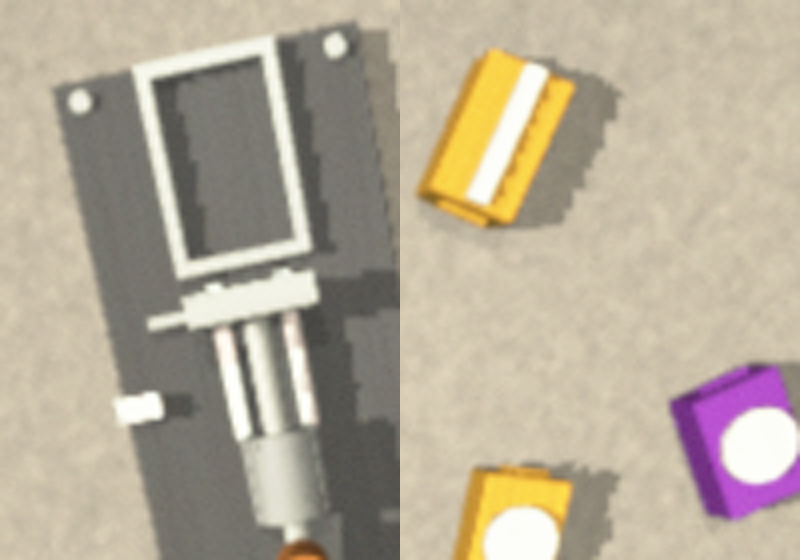

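The poses agree across views: disc (461.6,-5.2) at -6.5°, bar (617.5,17.1) at -21°, nest (610.5,209) at 11.5°, and the 112x96 tray at (526,-248) at 6.9°. Next is the sort, gripping the parts high so the fingers clear the 7 mm fence.

```bash
cat > pp.py <<'E'
from h import *
def pick(x,y,yaw,z=.029):
    env.gripper_to(.65,25); env.goto([x,y,.12],[180,0,yaw]); env.move_straight([x,y,z],rate=.12)
    env.gripper_to(0,25); s=env.read_state(); print("grip",s["opening"],s["finger_force"],s["clock"])
    env.move_straight([x,y,.12],rate=.2)
def place(x,y,yaw,z=.0395):
    env.goto([x,y,.12],[180,0,yaw]); print("held",env.read_state()["opening"])
    hit=env.move_straight([x,y,z],rate=.08,force_limit=8); s=env.read_state(); print("down",hit,s["position"],s["force"])
    env.gripper_to(.62); env.move_straight([x,y,.14],rate=.15); print(env.read_state()["clock"])
E
python3 - <<'E'
from pp import *
pick(.4616,-.0052,-6.5); place(.6108,.2090,11.5)
env.goto([.53,.2,.24],[180,0,11.5]); f=env.grab_frame("wrist"); save(f,"n1.png")
E
```

```text
grip 0.4112839786161581 25.000878274440765 8.7833
held 0.4083890208985041
down True [0.61005905 0.20859329 0.03950488] [-1.91732715 -0.28988071  4.83980474]
12.8583
```

View pics/n1.png

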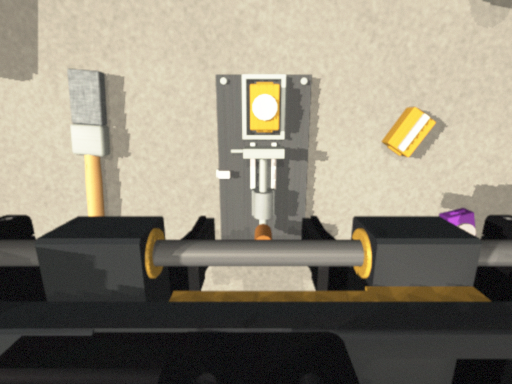

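The disc housing sits inside the fence (tag at (265,107), fence centre about (264,107)). The pointer is at (236,151) and the clip at (223,174). Next is the bar housing, then a close measuring view of the pointer and clip.

```bash
python3 - <<'E'
from pp import *
import pickle
pick(.6175,.0171,-21); place(.526,-.248,6.9)
env.goto([.46,-.25,.24],[180,0,6.9]); a=env.grab_frame("wrist")
env.goto([.49,.2,.20],[180,0,11.5]); f=env.grab_frame("wrist"); pickle.dump(f,open("f2.pkl","wb"))
print(env.read_state()["clock"])
u,v=map(int,proj(f,[.532,.235,.02])); print(u,v)
c=cv2.resize(f["image"][:240,150:390],(600,600),interpolation=cv2.INTER_CUBIC)
b=cv2.resize(a["image"][60:240,180:340],None,fx=1.25,fy=1.25); o=np.zeros((600,200,3),np.uint8); o[:225,:]=b
cv2.imwrite("pics/c3.png",np.hstack([c,o]))
E
```

```text
grip 0.40503887337146705 25.00040888786316 16.175
held 0.40467786634236097
down True [ 0.52523144 -0.24775214  0.03953164] [-0.42182334  0.72277821  3.86375496]
20.325
22.6333
233 137
```

View pics/c3.png

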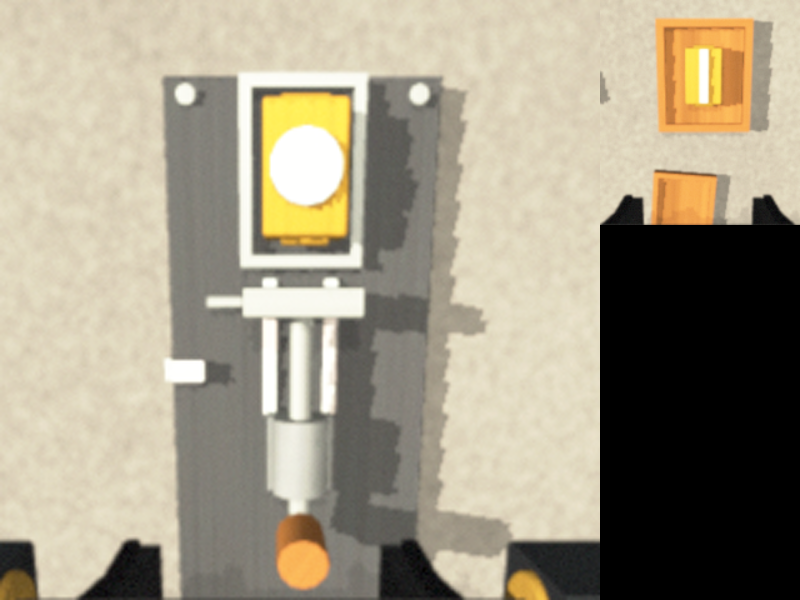

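The bar housing lies flat in the tray. The pointer is at crop (225,302), the clip centre at (185,371) and the knob top at (302,565).

```bash
python3 - <<'E'
from h import *
import pickle
f=pickle.load(open("f2.pkl","rb"))
px=lambda a,b:(150+a/2.5-.3,b/2.5-.3)
d=np.array([np.cos(np.radians(11.5)),np.sin(np.radians(11.5))])
P=ray(f,*px(225,302),.02)[:2];C=ray(f,*px(185,371),.02)[:2];K=ray(f,*px(302,565),.076)[:2];N=ray(f,*px(304,170),.017)[:2]
g=cv2.cvtColor(f["image"],cv2.COLOR_BGR2GRAY)
k=(g[130:165,205:240]>190).astype(np.uint8); n,l,st,ce=cv2.connectedComponentsWithStats(k)
print(st,ce+[205,130])
T=(P-C)@d; print("travel",T,"knob",K,"nest",N, "knob-nest",(N-K)@d)
E
```

```text
[[ 13   0  22  35 632]
 [  0   0  27  35 593]] [[229.51740506 146.59651899]
 [213.98819562 147.43001686]]
travel 0.03071207489794166 knob [0.45648083 0.17829136] nest [0.61247771 0.2082647 ] knob-nest 0.15884091166453054
```

```bash
python3 - <<'E'
from h import *
d=np.array([np.cos(np.radians(11.5)),np.sin(np.radians(11.5)),0]); K=np.array([.4563,.1779,.060])
env.gripper_to(.6,45)
env.goto(K+[0,0,.07],[180,0,11.5]); env.move_straight(K,rate=.12,force_limit=10)
env.gripper_to(0,45); s=env.read_state(); print(s["opening"],s["finger_force"],s["position"])
env.move_straight(K-.0307*d,rate=.03); env.dwell(.4); s=env.read_state(); print(s["position"],s["force"],s["finger_force"],s["clock"])
f=env.grab_frame("wrist"); t=env.grab_frame("side")
u,v=map(int,proj(t,[.53,.24,.02]))
c=cv2.resize(t["image"][v-40:v+40,u-40:u+40],(400,400),interpolation=cv2.INTER_CUBIC)
w=cv2.resize(f["image"],(400,300)); o=np.zeros((600,800,3),np.uint8); o[:300,:400]=w; o[:400,400:]=c
t2=env.grab_frame("top"); u,v=map(int,proj(t2,[.53,.24,.02])); o[300:,:400]=cv2.resize(t2["image"][v-30:v+30,u-40:u+40],(400,300),interpolation=cv2.INTER_CUBIC)
cv2.imwrite("pics/c4.png",o); import pickle; pickle.dump((f,t,t2),open("f3.pkl","wb"))
E
```

```text
0.24530883085345026 44.99864059458105 [0.45633324 0.17858209 0.06022105]
[0.42827836 0.17299309 0.06025539] [ 6.41345759  3.32888634 -5.46027029] 44.99946508670746 26.2917
```

View pics/c4.png

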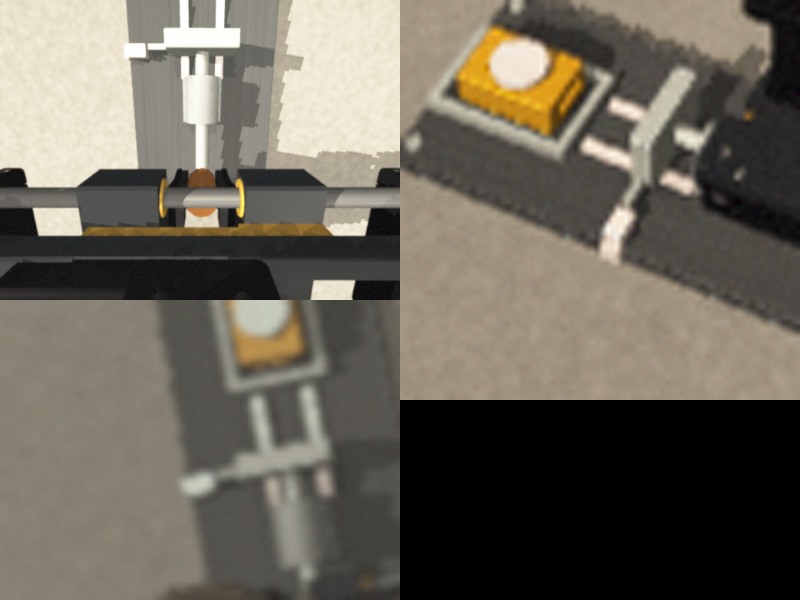

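The pointer is almost level with the clip in all three views, and slightly towards the nest in the wrist view (finger row about 46, clip about 50). I'll zoom in on that.

```bash
python3 - <<'E'
from h import *
import pickle
f,t,t2=pickle.load(open("f3.pkl","rb"))
cv2.imwrite("pics/c5.png",cv2.resize(f["image"][35:95,145:225],(800,600),interpolation=cv2.INTER_NEAREST))
d=np.array([np.cos(np.radians(11.5)),np.sin(np.radians(11.5))])
for v in(58,60,62,64,66): print(v,ray(f,180,v,.02)[:2]@d)
E
```

```text
58 0.5585593657745082
60 0.5574443231066324
62 0.5563256275409101
64 0.5552032610974619
66 0.5540772056782156
```

View pics/c5.png

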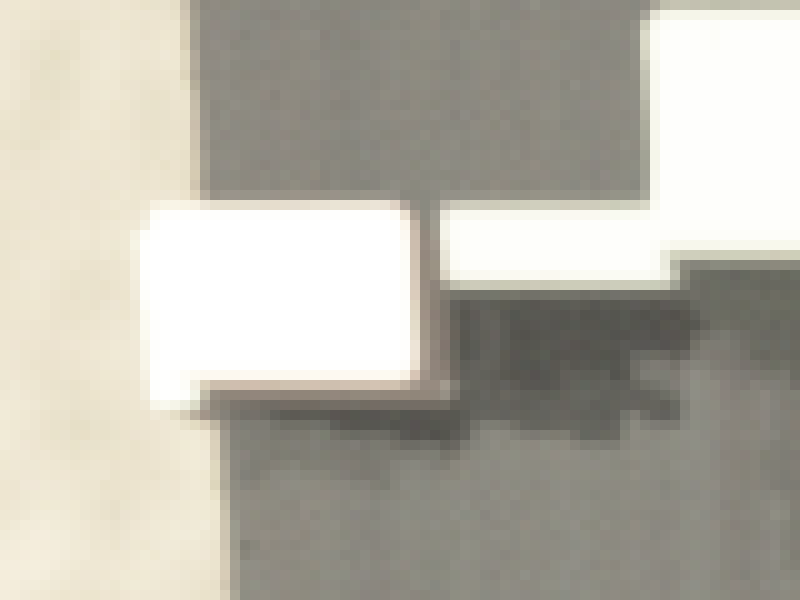

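The clip's top face spans rows 205-380 (centre 292) and the pointer rows 205-290 (centre 247). That is 4.5 px, so about 2.5 mm further to pull.

```bash
python3 - <<'E'
from h import *
d=np.array([np.cos(np.radians(11.5)),np.sin(np.radians(11.5)),0]); K=np.array([.4563,.1779,.060])
env.move_straight(K-.0333*d,rate=.02); env.dwell(.8); s=env.read_state(); print(s["position"],s["finger_force"],s["clock"],((np.array([.45633,.17858,.06])-s["position"])@d))
f=env.grab_frame("wrist")
for lo,hi in((192,210),(162,186)): print(np.round(f["image"][45:85,lo:hi].mean((1,2))).astype(int))
cv2.imwrite("pics/c6.png",cv2.resize(f["image"][25:85,145:225],(800,600),interpolation=cv2.INTER_NEAREST))
E
```

```text
[0.42582565 0.17245141 0.06024726] 44.99945230451317 27.525 0.03111380958866456
[138 138 138 137 138 137 137 138 137 146 201 247 253 253 253 253 253 248
 198 112  91  87  86  86  85  86  87  93 106 121 132 136 138 137 137 137
 137 137 136 137]
[145 146 145 145 144 161 245 254 254 254 254 255 255 255 255 255 255 255
 255 255 255 255 254 233 160 139 119 112 126 137 143 146 148 150 153 154
 156 156 158 158]
```

View pics/c6.png

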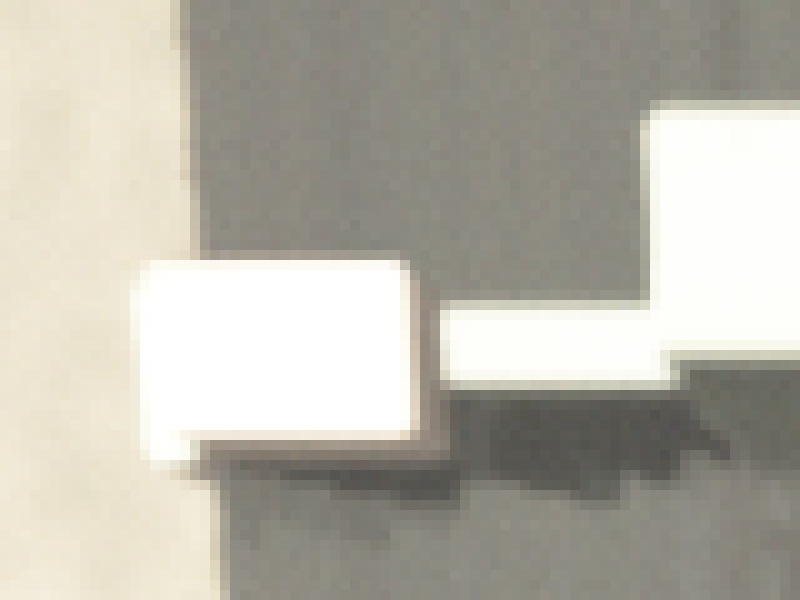

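The pointer's centre row is now 345 against 347 for the clip, so they are level. Handing in.

```bash
python3 -c "
from workcell import env
print(env.close_job())"
```

```text
the job is handed in; nothing more can be done
None
```

I handed the job in at about 28 s with the disc housing in the nest, the bar housing flat in the tray, and the gripper holding the knob; in the last picture the pointer was about 0.1 mm from the mark, but the hand-in call did not report a verdict.

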